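# Restock the covered capsule carousel

### The job

Restock the coffee-capsule carousel: lift the capsules one at a time out of the steel pan and set each inside the round ridge of an empty bay through the opening in the clear cover, turning the carousel by its knob to bring the next bay round; a bay may already be taken, and no bay gets two. Finish with all capsules under the cover, an empty bay clicked in place at the opening, and the other things on the table left where they are.

Things in the scene. Friction and masses are not known exactly. Their poses are not given: they have to be found in the camera images.
- pod_0_mid (a point): Coffee capsule: truncated cone 37 mm wide at its foil rim, about 24 mm at the top, 28 mm high; colour means nothing. Point: its centre, 14 mm up; z axis: foil to top. Starts standing in the steel pan. May be absent.
- pod_1_mid (a point): Coffee capsule: truncated cone 37 mm wide at its foil rim, about 24 mm at the top, 28 mm high; colour means nothing. Point: its centre, 14 mm up; z axis: foil to top. Starts standing in the steel pan. May be absent.
- pod_2_mid (a point): Coffee capsule: truncated cone 37 mm wide at its foil rim, about 24 mm at the top, 28 mm high; colour means nothing. Point: its centre, 14 mm up; z axis: foil to top. Starts standing in the steel pan. May be absent.
- pod_3_mid (a point): Coffee capsule: truncated cone 37 mm wide at its foil rim, about 24 mm at the top, 28 mm high; colour means nothing. Point: its centre, 14 mm up; z axis: foil to top. Starts standing in the steel pan. May be absent.
- pod_4_mid (a point): Coffee capsule: truncated cone 37 mm wide at its foil rim, about 24 mm at the top, 28 mm high; colour means nothing. Point: its centre, 14 mm up; z axis: foil to top. Stands in one of the carousel's bays at the start, at the opening or beside it. May be absent.
- pod_5_mid (a point): Coffee capsule: truncated cone 37 mm wide at its foil rim, about 24 mm at the top, 28 mm high; colour means nothing. Point: its centre, 14 mm up; z axis: foil to top. Stands in one of the carousel's bays at the start, at the opening or beside it. May be absent.
- pan: Fixed open steel pan, 150 (its x) x 202 (its y) x 60 mm high, walls and floor 3 mm, a rolled rim that stands 6 mm out; origin under its centre on the table. Behind it the stone counter, 150 mm high, begins at about x = 0.62 m: keep the gripper's body clear of it.
- opening (a point): Loading place of the capsule carousel (fixed): centre of the bay space at the cover's opening, on the bay floor, 18 mm above the table, 90 mm from the knob's axis. The clear cover (top 66 mm above the table, radius 129 mm) spans the other 270 degrees; the opening is the 90 degrees centred on this point. A white tick on the base marks it.
- knob (a point): Centre of the carousel's black round knob, on its vertical axis, 97 mm above the table: 40 mm diameter, from 71 to 112 mm above the table, the only thing standing above the cover, whose top is at 66 mm. It turns the six-bay rotor either way; grip it from above at any yaw and twist.
- rotor (a joint): Angle of the rotor, positive anticlockwise from above, limits -9 to 9. Light clicks (at most about 0.15 N m) every 60 degrees, at multiples of pi/3; let go within about 20 degrees of a click, it settles into it within about a second. There a bay stands exactly at the opening.
- bay_0 (a point): Centre of the floor of bay 0 of the rotor (it turns with it), 90 mm from the axis, 18 mm above the table. It lies 0 degrees anticlockwise of bay 0; hub 58 mm radius inside, walls 20 mm high between, outer rim 16 mm high at 120 mm radius. On the floor a round ridge, 6 mm high and 60 mm in inner diameter, centred here, keeps the capsule in the middle.
- bay_1 (a point): Centre of the floor of bay 1 of the rotor (it turns with it), 90 mm from the axis, 18 mm above the table. It lies 60 degrees anticlockwise of bay 0; hub 58 mm radius inside, walls 20 mm high between, outer rim 16 mm high at 120 mm radius. On the floor a round ridge, 6 mm high and 60 mm in inner diameter, centred here, keeps the capsule in the middle.
- bay_2 (a point): Centre of the floor of bay 2 of the rotor (it turns with it), 90 mm from the axis, 18 mm above the table. It lies 120 degrees anticlockwise of bay 0; hub 58 mm radius inside, walls 20 mm high between, outer rim 16 mm high at 120 mm radius. On the floor a round ridge, 6 mm high and 60 mm in inner diameter, centred here, keeps the capsule in the middle.
- bay_3 (a point): Centre of the floor of bay 3 of the rotor (it turns with it), 90 mm from the axis, 18 mm above the table. It lies 180 degrees anticlockwise of bay 0; hub 58 mm radius inside, walls 20 mm high between, outer rim 16 mm high at 120 mm radius. On the floor a round ridge, 6 mm high and 60 mm in inner diameter, centred here, keeps the capsule in the middle.
- bay_4 (a point): Centre of the floor of bay 4 of the rotor (it turns with it), 90 mm from the axis, 18 mm above the table. It lies 240 degrees anticlockwise of bay 0; hub 58 mm radius inside, walls 20 mm high between, outer rim 16 mm high at 120 mm radius. On the floor a round ridge, 6 mm high and 60 mm in inner diameter, centred here, keeps the capsule in the middle.
- bay_5 (a point): Centre of the floor of bay 5 of the rotor (it turns with it), 90 mm from the axis, 18 mm above the table. It lies 300 degrees anticlockwise of bay 0; hub 58 mm radius inside, walls 20 mm high between, outer rim 16 mm high at 120 mm radius. On the floor a round ridge, 6 mm high and 60 mm in inner diameter, centred here, keeps the capsule in the middle.
- label: Small roll of labels, 60 mm wide, 28 mm high; a bystander, leave it alone. Origin under its centre.
Mind the look-alikes: they are no part of the job. Leave any red look-alike of the part that bears pod_5_mid alone.

How it is judged:
By the outcome, as a careful person would: the job done as asked, in the order asked, and still so for the second after the job is handed in, with the robot touching nothing.
Of pod_0, pod_1, pod_2, pod_3 only 3 to 4 are there at a start; the rules pass over those that are not, and their reading is None.
Of pod_4, pod_5 only 1 to 1 are there at a start; the rules pass over those that are not, and their reading is None.
At some moment in a run one of pod_0, pod_1, pod_2, pod_3 may be knocked a few centimetres aside while the robot is not near it.
Once in a run the grip may slacken for a moment while it holds something.
It also fails if it takes over 210 s, if anything falls off the work surface, if the arm or the gripper's body presses on something with over 40 N, if the wrist force passes 120 N, or if a joint passes its speed limit or range.

### The arm

A 6-joint arm with a two-finger parallel gripper is mounted at the origin on the work surface; the furniture and walls round the work are solid. World frame = base frame: x ahead of the robot, y to its left, z up, the work surface at z = 0. Lengths are in m, angles in rad, forces in N, time in s.
With the tool pointing down it reaches from about 0.4 to 0.825 m from the base axis. Payload 7 kg.
Tool frame: the origin (TCP) lies between the finger pads; the fingertips stand 22 mm ahead of it and the grasp point (between the pads) lies 3 mm ahead of it (arm.tip_reach is the distance from the TCP to the fingertips, in m); z points along the fingers, y is the line along which they close (so a half turn about z gives the same grasp; the last joint's range is limited). The gripper opens to 88 mm and grips with 3 to 60 N. Pads are 19 mm wide; open, the fingers measure 130 mm over their backs; the gripper's body (78 mm by 193 mm) begins 47 mm behind the grasp point.
Start: joints at [-1.042, 0.359, 0.012, 0, -1.224, -0.288], TCP at [0.161, -0.656, 0.249] pointing down, gripper open.
Joint ranges: [-3.07, 3.07], [-1.43, 2.12], [-1.02, 1.25], [-3.03, 1.67], [-3.05, -0], [-3.03, 3.03]. Speed limits (rad/s): [2.39, 2.39, 3.01, 3.14, 3.14, 3.14].

### API

Orientations are given as [roll, pitch, yaw] about the fixed x, y, z axes, in that order (R = Rz(yaw) Ry(pitch) Rx(roll)).
In Python, from station import arm, viewer gives the robot as it stands. The module is installed in compiled form; this text tells all that it offers.
- The arm moves only by the tool apply_moves, never from a script. Its argument "commands" is a list that holds one entry, the list of rows, each a list of 5 numbers: the closure, from -1 (fully open) to 1 (shut), then the shift along the world's x, y, z as a fraction of full scale, then the turn about the world's z as a fraction of full scale. In form: [[[fingers, tx, ty, tz, yaw], ...]]. A call has 1 to 12 rows; each row shifts and turns the commanded pose from where the row before left it; what a row does not reach is not made up. Full scale, the value 1, is 20 cm for a shift and pi rad for a turn. A row lasts 1/10 s, in which the tool goes at most 50 mm and 8.59 degrees, less where a joint would pass 70% of its speed; a pose out of reach is approached as far as the arm can. A call with a number of a shift or a turn outside -1 to 1 is refused whole. A call with a gripper value outside its range is refused whole. The fingers move at their own pace and stop on an object; "force" is the grip in N (left out, the last holds). Time passes only in rows, so rows that do not move let the fingers close. It gives the time, the measured TCP pose, the force, the opening and the grip force at its end, in the units of the state.
- arm.get_state(): the state, without advancing time (a new reading comes with each control period).
- viewer.grab_frame(name): name is "side" or "top" or "wrist"; returns a dict with "image" (400x640x3 uint8, blue, green, red), "mtx" (3x3 intrinsics, pixels), "k1" (the pictures are not rectified: a ray, as slopes to the right and down, at radius r is drawn at 1 + k1 r^2 times it, then the intrinsics apply), "rvec" (rotation vector, rad) and "tvec" (3), from world to camera coordinates, as OpenCV has them. Camera axes: x right, y down, z forward; pixel columns grow to the right and rows downward; lengths in m; the calibration is good to about 2 mm. A picture is of the moment at which its call begins. There is no depth.
- arm.job_done(): hands the job in; it is judged then, once.
The state is a dict: "t": time; "q": joint angles; "qd": joint speeds; "joint_efforts": joint torques, N m; "eef_pos": TCP position; "ee_rot": TCP orientation; "force": force on the tool from outside, world axes, zero at the start; "moment": the same for the moment, N m; "width": finger opening in m; "gripper_force": force on a finger pad.
Only numpy, scipy, OpenCV 4.12 (cv2) and the standard library are available. Lean on these libraries where they do the work, as an engineer would, in place of code of your own. Each camera call takes 0.05 s, during which the arm holds its last target. There are 200 camera calls.

## Working session

There is one attempt and no reset: what is moved stays moved. The work goes in short steps, Python scripts to look and compute and a tool call to move; the robot and the scene stay as the last step left them, time stands still between calls to the robot, and variables do not carry over. Pictures are saved under pics/ and viewed, at most 14 in all, crops included, and the job is handed in when it is done.

Besides the shell and the picture viewer there is one more tool, called after "Request:" in YAML: its name, and indented under it one key for each argument. apply_moves: Moves the arm, as the interface text tells. Shift numbers are shares of 20 cm and turn numbers shares of pi rad, none past 1 either way. Its arguments: {"type":"object","properties":{"commands":{"type":"array","items":{"type":"array","items":{"type":"array","items":{"type":"number"}}}},"force":{"type":"number"}},"required":["commands"]}

```bash
mkdir -p pics
cat > h.py <<'E'
import numpy as np, cv2
from station import arm, viewer
def grab(n, f=None):
    d=viewer.grab_frame(n)
    if f: cv2.imwrite('pics/'+f+'.png', d['image'])
    return d
def world(d,u,v,z):
    K=np.array(d['mtx']);x=(u-K[0,2])/K[0,0];y=(v-K[1,2])/K[1,1]
    rd=np.hypot(x,y);r=rd
    for _ in range(20): r=rd/(1+d['k1']*r*r)
    s=r/rd if rd>0 else 1
    R=cv2.Rodrigues(np.array(d['rvec'],float))[0];t=np.array(d['tvec'],float).ravel()
    c=-R.T@t;ray=R.T@np.array([x*s,y*s,1]);return c+ray*(z-c[2])/ray[2]
def pix(d,p):
    R=cv2.Rodrigues(np.array(d['rvec'],float))[0];c=R@np.array(p,float)+np.array(d['tvec'],float).ravel()
    x,y=c[:2]/c[2];s=1+d['k1']*(x*x+y*y);K=np.array(d['mtx'])
    return K[0,0]*x*s+K[0,2],K[1,1]*y*s+K[1,2]
E
python3 - <<'E'
from h import *
for n in('top','side'):
    d=grab(n,n+'0');print(n,d['mtx'],d['k1'],d['rvec'],d['tvec'])
print(arm.get_state(), arm.tip_reach)
E
```

```text
top [[428.77209869   0.         322.90224544]
 [  0.         428.77209869 193.63538078]
 [  0.           0.           1.        ]] -0.077877181056669 [ 2.21798424 -2.19667283  0.10426065] [0.13838826 0.45189649 1.01256524]
side [[363.70473668   0.         324.35915923]
 [  0.         363.70473668 205.02200137]
 [  0.           0.           1.        ]] -0.020133440288971616 [ 0.62738526 -2.50042004  1.32416868] [0.47043085 0.10448632 0.86485645]
{'t': 0.1, 'q': array([-1.04188847e+00,  3.59318356e-01,  1.11760303e-02, -2.91901694e-04,
       -1.22408105e+00, -2.88108124e-01]), 'qd': array([-0.00012893, -0.00149065,  0.00321615,  0.000507  ,  0.00026602,
        0.0013401 ]), 'joint_efforts': array([-1.82199481e-03, -5.84165061e+01,  2.93750829e+01,  7.01551750e+00,
        1.01748412e-02, -5.50478660e-05]), 'eef_pos': array([ 0.16086396, -0.6551558 ,  0.24772846]), 'ee_rot': array([ 3.14014644e+00, -1.42403775e-04, -2.90089220e+00]), 'force': array([-0.06569736,  0.34970514, -0.21231548]), 'moment': array([ 0.03076623,  0.00257377, -0.04113443]), 'gripper_force': 0.0, 'width': 0.08731241320413298} 0.022
```

View pics/top0.png

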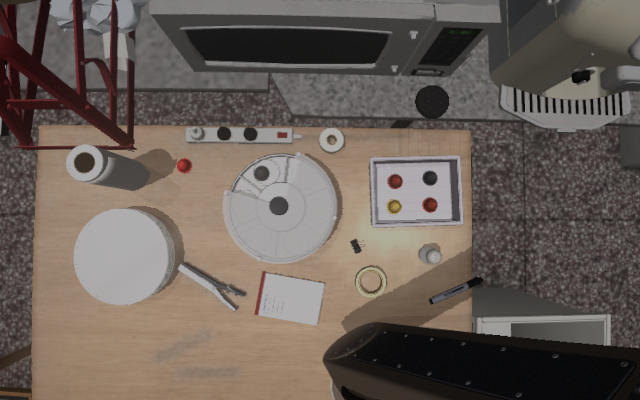

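View pics/side0.png

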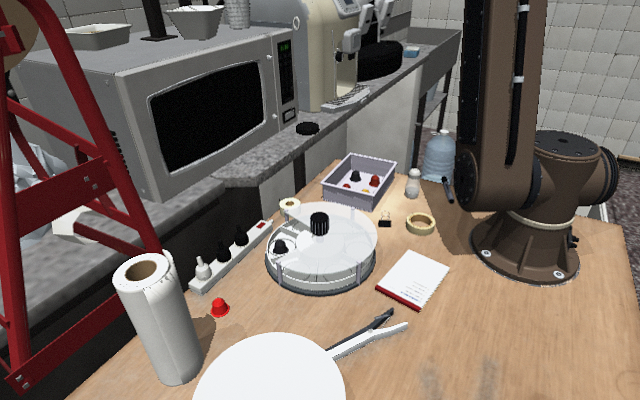

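The top view shows the pan with four capsules: (395,181), (430,178), (395,206) and (430,205). The carousel knob is at (278,206), and a dark capsule is in the open sector at (261,173). The red capsule on the table at (184,166) is the look-alike, so it stays. The black spots at (224,134) and (250,134) and the disc at (432,101) aren't capsules.

Run:
```python
from h import *
d=grab('top');im=d['image']
a=cv2.resize(im[145:270,215:345],None,fx=4.2,fy=4.2,interpolation=cv2.INTER_CUBIC)
b=cv2.resize(im[145:235,360:470],None,fx=2.3,fy=2.3,interpolation=cv2.INTER_CUBIC)
o=np.zeros((a.shape[0],a.shape[1]+b.shape[1],3),np.uint8);o[:,:a.shape[1]]=a;o[:b.shape[0],a.shape[1]:]=b
cv2.imwrite('pics/c1.png',o);print(o.shape)
for n,u,v,z in [('knob',278.5,205.5,.112),('pod',261,173,.046),('p',395,181,.031),('p',430,178,.031),('p',395,206,.031),('p',430,205,.031),('corner',370,158,.06),('c',460,156,.06),('c',462,224,.06),('c',372,226,.06),('roll',332,140,.028),('red',184,166,.028)]: print(n,world(d,u,v,z).round(4))
```

```text
(525, 799, 3)
knob [0.418  0.2411 0.112 ]
pod [0.4946 0.2871 0.046 ]
p [ 0.4811 -0.0269  0.031 ]
p [ 0.4893 -0.1112  0.031 ]
p [ 0.422  -0.0268  0.031 ]
p [ 0.4251 -0.1107  0.031 ]
corner [0.5307 0.0369 0.06  ]
c [ 0.5389 -0.1747  0.06  ]
c [ 0.3808 -0.1776  0.06  ]
c [0.375 0.032 0.06 ]
roll [0.5771 0.1228 0.028 ]
red [0.5111 0.4706 0.028 ]
```

View pics/c1.png

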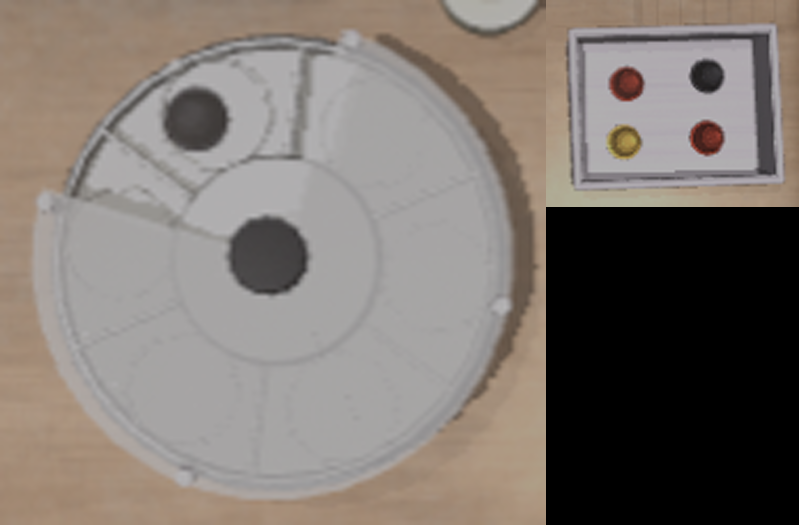

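The clear choices: the four pan capsules are the ones to move, the bay capsule is already at the opening, and the red one on the table is left alone. The bay at the opening is taken, so I turn the knob first, passing over the pan for a closer look on the way.

Request:
apply_moves:
  commands:
    - [[-1, 0.12, 0.215, 0, -0.038], [-1, 0.12, 0.215, 0, -0.038], [-1, 0.12, 0.215, 0, 0], [-1, 0.12, 0.215, 0, 0], [-1, 0.12, 0.215, 0, 0], [-1, 0.12, 0.215, 0, 0], [-1, 0.12, 0.215, 0, 0], [-1, 0.12, 0.215, 0, 0], [-1, 0.12, 0.215, 0, 0], [-1, 0.12, 0.215, 0, 0], [-1, 0.12, 0.215, 0, 0], [-1, 0.12, 0.215, 0, 0]]
  force: 25

```text
t: 1.35
eef_pos: [0.4494, -0.1375, 0.2488]
ee_rot: [3.142, 0.001, -3.139]
force: [0.7, -1.6, 0.7]
width: 0.0875
gripper_force: 0.0
```

Request:
apply_moves:
  commands:
    - [[-1, 0, 0.2, 0, 0], [-1, 0, 0.2, 0, 0], [-1, -0.02, 0.2, 0, 0], [-1, -0.02, 0.2, 0, 0], [-1, -0.02, 0.2, 0, 0], [-1, -0.02, 0.2, 0, 0], [-1, -0.02, 0.2, 0, 0], [-1, -0.02, 0.2, 0, 0], [-1, -0.02, 0.2, 0, 0], [-1, 0, 0, 0, 0], [-1, 0, 0, 0, 0]]

```text
t: 2.45
eef_pos: [0.4205, 0.2212, 0.2481]
ee_rot: [-3.141, -0.001, -3.138]
force: [-0.5, 0.8, 0.4]
width: 0.0875
gripper_force: 0.0
```

Run:
```python
from h import *
s=arm.get_state();print(s['eef_pos'],s['ee_rot'],s['q'],s['t'])
d=grab('wrist','w1');print(d['rvec'],d['tvec'],pix(d,(.418,.2411,.112)))
```

```text
[0.42048791 0.22117486 0.24814079] [-3.14090198e+00 -7.53675986e-04 -3.13761744e+00] [ 8.99653109e-01  2.48421601e-02 -4.11673217e-01 -1.72810662e-04
 -1.13529116e+00 -2.46640098e+00] 2.45
[-2.06236875 -2.07136005 -0.29874842] [-0.21966145 -0.43877771  0.27216416] (np.float64(340.9122807688414), np.float64(198.90049700317272))
```

View pics/w1.png

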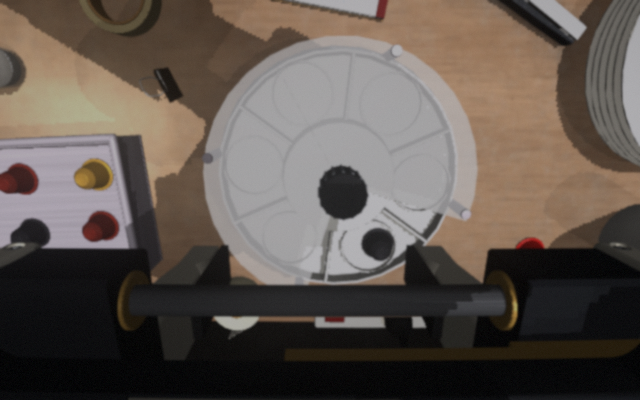

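The wrist view shows the knob at about (343,190), the dark capsule at (377,243), its bay ridge around (368,245), and the other bays empty under the cover.

Run:
```python
from h import *
d=grab('wrist')
for z in(.071,.112,.018): print(z,pix(d,(.418,.2411,z)))
print('opening',pix(d,(.495,.287,.018)),pix(d,(.495,.287,.046)))
print('top knob from wrist',world(d,343,183,.112),world(d,343,197,.112))
print('hub edge disc', world(d,338,163,.038))
print('ridge',world(d,368,245,.024),'pod top',world(d,378,241,.046))
im=d['image'][120:310,190:490];cv2.imwrite('pics/c2.png',cv2.resize(im,None,fx=2.66,fy=2.66,interpolation=cv2.INTER_CUBIC))
t=grab('top')
for u,v in((225.7,192.6),(298.3,154),(334.5,218),(259.3,258.5)):
    p=world(t,u,v,.066);print('post',p,np.hypot(*(p[:2]-[.418,.2411])),np.degrees(np.arctan2(p[1]-.2411,p[0]-.418)))
```

```text
0.071 (np.float64(338.8544892158729), np.float64(187.01071564925513))
0.112 (np.float64(341.83475039938764), np.float64(198.70683632218294))
0.018 (np.float64(335.9304899385013), np.float64(175.54267016447344))
opening (np.float64(374.83250563891465), np.float64(241.94845493889997)) (np.float64(378.99763476112895), np.float64(252.07067133411255))
top knob from wrist [0.40484206 0.24173577 0.112     ] [0.41655045 0.2420186  0.112     ]
hub edge disc [0.40100821 0.24185129 0.038     ]
ridge [0.49623565 0.27839912 0.024     ] pod top [0.48230594 0.28524664 0.046     ]
post [0.44722308 0.36355696 0.066     ] 0.12589557825772194 76.5779884790643
post [0.5367412  0.20125693 0.066     ] 0.125247526982253 -18.548942524050418
post [0.39248467 0.11798189 0.066     ] 0.12573425217110154 -101.70838826657346
post [0.30045706 0.28561618 0.066     ] 0.12569022710979266 159.2571867011424
```

View pics/c2.png

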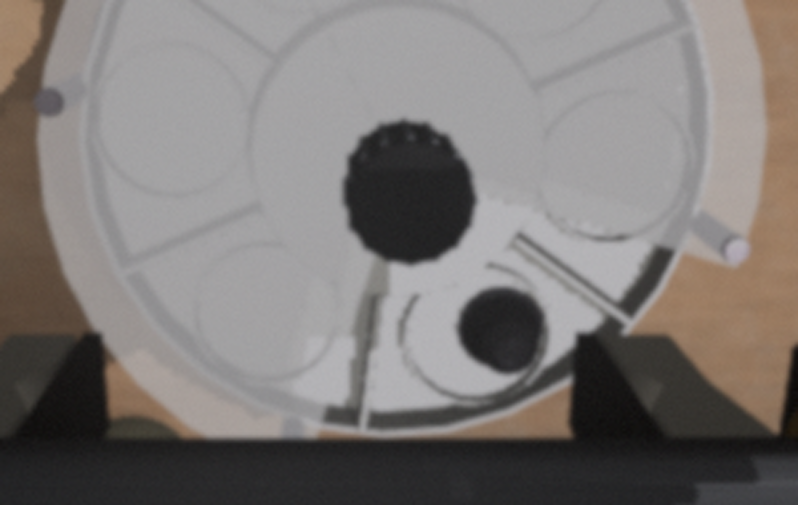

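Request:
apply_moves:
  commands:
    - [[-1, -0.015, 0.104, 0, 0], [-1, 0, 0, -0.2, 0], [-1, 0, 0, -0.2, 0], [-1, 0, 0, -0.2, 0], [-1, 0, 0, -0.12, 0], [-0.2, 0, 0, 0, 0], [0.3, 0, 0, 0, 0], [0.3, 0, 0, 0, 0], [0.3, 0, 0, 0, 0], [0.3, 0, 0, 0, 0], [0.3, 0, 0, 0, 0]]
  force: 25

```text
t: 3.7
eef_pos: [0.4182, 0.2416, 0.1053]
ee_rot: [3.14, 0.001, -3.139]
force: [-0.6, 0.2, 0.8]
width: 0.0454
gripper_force: 0.0
```

Request:
apply_moves:
  commands:
    - [[0.3, 0, 0, 0, 0], [0.3, 0, 0, 0, 0], [0.3, 0, 0, 0, 0], [0.3, 0, 0, 0, 0.042], [0.3, 0, 0, 0, 0.042], [0.3, 0, 0, 0, 0.042], [0.3, 0, 0, 0, 0.042], [0.3, 0, 0, 0, 0.042], [0.3, 0, 0, 0, 0.042], [0.3, 0, 0, 0, 0.042], [0.3, 0, 0, 0, 0.042], [0.3, 0, 0, 0, 0]]

```text
t: 4.9
eef_pos: [0.4177, 0.2433, 0.1051]
ee_rot: [3.14, 0.003, -2.079]
force: [-8.6, 8.5, 4.2]
width: 0.0394
gripper_force: 25.0
```

Request:
apply_moves:
  commands:
    - [[0.3, 0, 0, 0, 0], [-0.6, 0, 0, 0, 0], [-0.6, 0, 0, 0, 0], [-0.6, 0, 0, 0, 0], [-0.6, 0, 0, 0.2, 0], [-0.6, 0, 0, 0.2, 0], [-0.6, 0, 0, 0.2, 0], [-0.6, 0, 0, 0.1, 0], [-0.6, 0, -0.2, 0, 0], [-0.6, 0, -0.2, 0, 0], [-0.6, 0, -0.2, 0, 0], [-0.6, 0, -0.1, 0, 0]]

```text
t: 6.1
eef_pos: [0.4171, 0.0986, 0.2445]
ee_rot: [3.141, -0.0, -2.085]
force: [0.5, 0.6, 0.2]
width: 0.0703
gripper_force: 0.0
```

Run:
```python
from h import *
s=arm.get_state();print(s['eef_pos'],s['ee_rot'][2],s['width'],s['t'])
d=grab('top');im=d['image']
a=cv2.resize(im[145:235,220:320],None,fx=6,fy=6,interpolation=cv2.INTER_CUBIC)
cv2.imwrite('pics/c3.png',a)
```

```text
[0.41713672 0.09860942 0.24452091] -2.085188927672565 0.07025193730572682 6.1
```

View pics/c3.png

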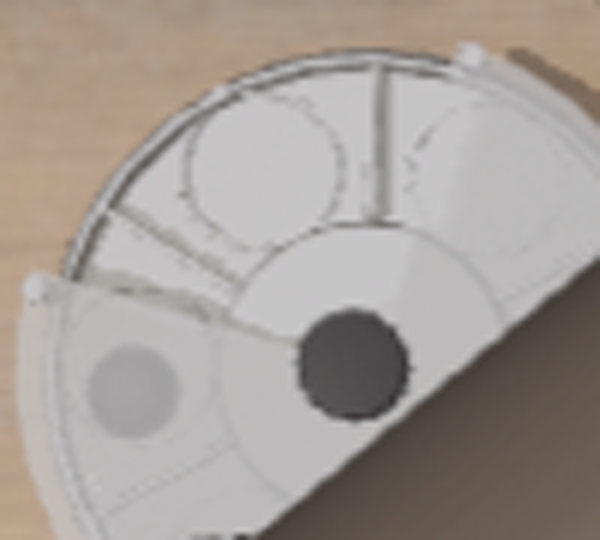

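Run:
```python
from h import *
d=grab('top')
for n,u,v,z in(('ridge',264,173.5,.024),('tick',258.3,160.3,.018),('wallL',238.5,180.5,.038),('wallR',283.5,156,.038),('pod',242,210,.046),('knob',278.8,205.8,.112)):
    p=world(d,u,v,z);q=p[:2]-[.418,.242];print(n,p,np.hypot(*q),np.degrees(np.arctan2(q[1],q[0])))
```

```text
ridge [0.49581617 0.28248734 0.024     ] 0.08771876211979811 27.48772386875676
tick [0.52781148 0.29720896 0.018     ] 0.12290887096392712 26.691477810762134
wallL [0.4773561  0.33987605 0.038     ] 0.11446776150620429 58.765637049799516
wallR [0.53587598 0.23637602 0.038     ] 0.1180100650110143 -2.7315676054772395
pod [0.40887078 0.32917472 0.046     ] 0.0876514356604015 95.97840810000531
knob [0.41733632 0.24049516 0.112     ] 0.0016446936790396494 -113.7987881280745
```

Request:
apply_moves:
  commands:
    - [[-0.14, 0, -0.15, 0, -0.042], [-0.14, 0, -0.15, 0, -0.042], [-0.14, 0, -0.15, 0, -0.042], [-0.14, 0, -0.15, 0, -0.042], [-0.14, 0, -0.15, 0, -0.042], [-0.14, 0, -0.1, 0, -0.042], [-0.14, 0, 0, 0, -0.042], [-0.14, 0, 0, 0, -0.042], [-0.14, 0, 0, 0, 0]]

```text
t: 7.1
eef_pos: [0.418, -0.0687, 0.2444]
ee_rot: [-3.141, -0.0, 3.141]
force: [0.3, -0.3, 0.6]
width: 0.0499
gripper_force: 0.0
```

Run:
```python
from h import *
s=arm.get_state();print(s['eef_pos'],s['ee_rot'][2],s['width'],s['t'])
d=grab('wrist','w2')
for p in((.4811,-.0269,.031),(.4893,-.1112,.031),(.422,-.0268,.031),(.4251,-.1107,.031)):print(pix(d,p))
```

```text
[ 0.4180197  -0.06871093  0.24440722] 3.1410835814261637 0.049870775500010574 7.1
(np.float64(355.1400841308351), np.float64(238.00787983309345))
(np.float64(277.7796069205508), np.float64(244.99426868701573))
(np.float64(357.0090162910718), np.float64(184.92698679462674))
(np.float64(276.2471978426788), np.float64(187.8426552393013))
```

View pics/w2.png

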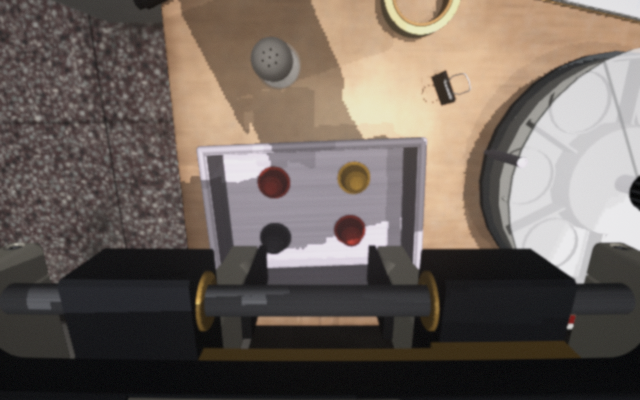

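The four capsules show at (354,178) yellow, (350,230) red, (274,182) red and (276,237) black. Yellow goes first.

Run:
```python
from h import *
d=grab('wrist');im=d['image']
cv2.imwrite('pics/c4.png',cv2.resize(im[150:260,225:400],None,fx=4,fy=4,interpolation=cv2.INTER_CUBIC))
print(arm.get_state()['eef_pos'])
for u,v in((354,178),(350,230),(274,182),(276,237)): print(world(d,u,v,.017))
t=grab('top')
for u,v in((395,206),(395,181),(430,205),(430,178)): print(world(t,u,v,.017))
R=cv2.Rodrigues(np.array(t['rvec'],float))[0];print(-R.T@np.array(t['tvec']))
```

```text
[ 0.41805091 -0.06851399  0.24445688]
[ 0.41748343 -0.028491    0.017     ]
[ 0.47693927 -0.03088343  0.017     ]
[ 0.42230584 -0.11445826  0.017     ]
[ 0.48579597 -0.1141313   0.017     ]
[ 0.42243685 -0.02965218  0.017     ]
[ 0.48238272 -0.02974514  0.017     ]
[ 0.42558479 -0.11476265  0.017     ]
[ 0.49073097 -0.11520293  0.017     ]
[0.388922   0.17758976 1.03240093]
```

View pics/c4.png

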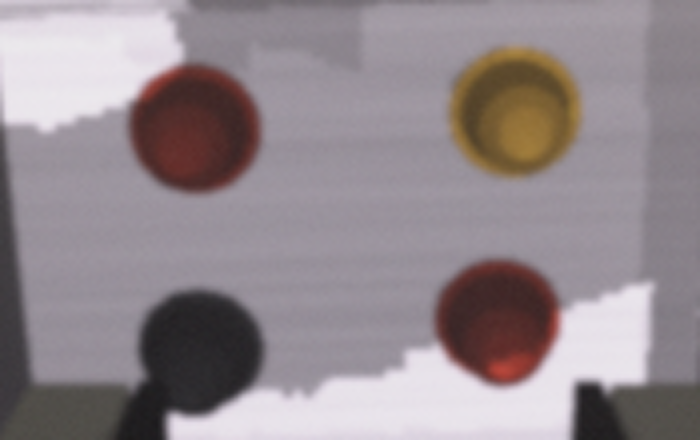

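Request:
apply_moves:
  commands:
    - [[-0.14, 0.017, 0.195, -0.1, 0], [-0.14, 0, 0, -0.2, 0], [-0.14, 0, 0, -0.2, 0], [-0.14, 0, 0, -0.2, 0], [-0.14, 0, 0, -0.2, 0], [-0.14, 0, 0, -0.1, 0], [-0.14, 0, 0, -0.08, 0], [0.4, 0, 0, 0, 0], [0.4, 0, 0, 0, 0], [0.4, 0, 0, 0, 0], [0.4, 0, 0, 0, 0], [0.4, 0, 0, 0, 0]]
  force: 20

```text
t: 8.45
eef_pos: [0.4218, -0.0295, 0.0293]
ee_rot: [3.141, 0.002, -3.139]
force: [0.8, 0.5, 0.5]
width: 0.0319
gripper_force: 18.8
```

Request:
apply_moves:
  commands:
    - [[0.4, 0, 0, 0, 0], [0.4, 0, 0, 0.1, 0], [0.4, 0, 0, 0.2, 0], [0.4, 0, 0, 0.2, 0], [0.4, 0, 0, 0.2, 0], [0.4, 0.047, 0.1, 0, 0], [0.4, 0.047, 0.1, 0, 0], [0.4, 0, 0, 0, 0]]

```text
t: 9.25
eef_pos: [0.4414, 0.0118, 0.1693]
ee_rot: [3.141, 0.002, -3.138]
force: [0.5, -0.5, -1.1]
width: 0.0317
gripper_force: 18.8
```

Run:
```python
from h import *
s=arm.get_state();print(s['eef_pos'],s['width'],s['gripper_force'],s['force'])
d=grab('wrist');a=d['image'][220:400,200:440]
t=grab('side');p=pix(t,(s['eef_pos']-[0,0,.02]));u,v=map(int,p);b=t['image'][max(v-60,0):v+60,u-80:u+80]
a=cv2.resize(a,(480,360));b=cv2.resize(b,(320,240),interpolation=cv2.INTER_CUBIC)
o=np.zeros((360,800,3),np.uint8);o[:,:480]=a;o[:240,480:]=b;cv2.imwrite('pics/c5.png',o)
```

```text
[0.44136081 0.01179116 0.16934286] 0.03167362957457927 18.787930563557893 [ 0.52254309 -0.53569619 -1.11901253]
```

View pics/c5.png

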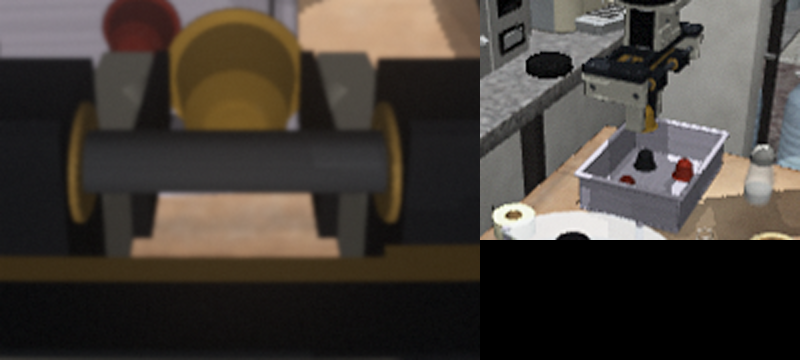

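Request:
apply_moves:
  commands:
    - [[0.4, 0.0415, 0.196, 0, 0.039], [0.4, 0.0415, 0.196, 0, 0.039], [0.4, 0.0415, 0.196, 0, 0.039], [0.4, 0.0415, 0.196, 0, 0.039], [0.4, 0.0415, 0.196, 0, 0], [0.4, 0.0415, 0.196, 0, 0], [0.4, 0.0415, 0.196, 0, 0], [0.4, 0, 0, 0, 0], [0.4, 0, 0, -0.2, 0], [0.4, 0, 0, -0.2, 0], [0.4, 0, 0, -0.1, 0], [0.4, 0, 0, 0, 0]]

```text
t: 10.55
eef_pos: [0.4964, 0.2819, 0.0653]
ee_rot: [-3.14, -0.007, -2.651]
force: [0.5, -0.0, 0.3]
width: 0.0315
gripper_force: 18.8
```

Run:
```python
from h import *
s=arm.get_state();print(s['eef_pos'],s['ee_rot'][2],s['width'],s['gripper_force'],s['force'])
t=grab('side');p=pix(t,(s['eef_pos']-[0,0,.02]));u,v=map(int,p)
d=grab('wrist');a=d['image'][130:400,160:480];b=t['image'][v-55:v+55,u-80:u+80]
a=cv2.resize(a,None,fx=1.4,fy=1.4);b=cv2.resize(b,(352,242),interpolation=cv2.INTER_CUBIC)
o=np.zeros((a.shape[0],800,3),np.uint8);o[:,:448]=a;o[:242,448:]=b;cv2.imwrite('pics/c6.png',o)
```

```text
[0.49637252 0.2818883  0.06526066] -2.650614972249404 0.031457168417978125 18.788018077611923 [ 0.54038717 -0.03858762  0.31134061]
```

View pics/c6.png

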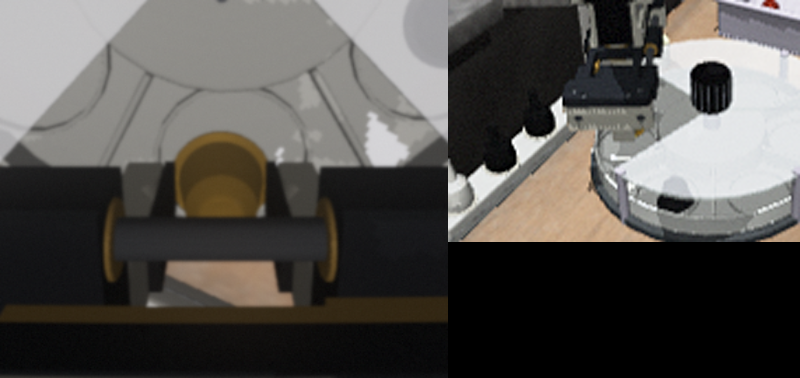

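Request:
apply_moves:
  commands:
    - [[0.4, 0, 0, -0.04, 0], [0.4, 0, 0, -0.04, 0], [0.4, 0, 0, 0, 0], [0.3, 0, 0, 0, 0], [0.1, 0, 0, 0, 0], [0.04, 0, 0, 0, 0], [0.04, 0, 0, 0, 0], [0.04, 0, 0, 0, 0], [0.04, 0, 0, 0.05, 0], [0.04, 0, 0, 0.1, 0], [-0.14, 0, 0, 0.2, 0], [-0.14, 0, 0, 0.2, 0]]

```text
t: 11.85
eef_pos: [0.4979, 0.2843, 0.1641]
ee_rot: [-3.141, -0.001, -2.649]
force: [0.9, 1.5, -0.4]
width: 0.0492
gripper_force: 0.0
```

Request:
apply_moves:
  commands:
    - [[-0.6, 0, 0, 0.2, 0], [-0.6, -0.1, -0.052, 0.2, 0], [-0.6, -0.1, -0.052, 0, 0], [-0.6, -0.1, -0.052, 0, 0], [-0.6, -0.1, -0.052, 0, 0], [-0.6, 0, 0, 0, 0]]

```text
t: 12.45
eef_pos: [0.4164, 0.2418, 0.2439]
ee_rot: [3.14, 0.001, -2.649]
force: [0.2, 0.5, 1.2]
width: 0.0701
gripper_force: 0.0
```

Run:
```python
from h import *
s=arm.get_state();print(s['eef_pos'],s['ee_rot'][2],s['width'],s['force'],s['t'])
d=grab('wrist');cv2.imwrite('pics/c7.png',d['image'][100:320,140:500]);print(pix(d,(.497,.284,.018)))
```

```text
[0.41642589 0.24177897 0.24387191] -2.6491980932352472 0.07008705651550354 [0.24278033 0.46909748 1.15982395] 12.45
(np.float64(315.22916182453116), np.float64(256.0919647849711))
```

View pics/c7.png

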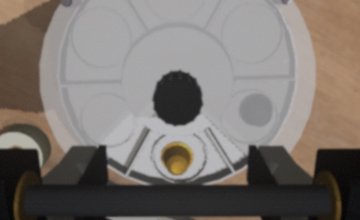

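The yellow capsule sits centred in its ridge at (178,156). Next turn.

Request:
apply_moves:
  commands:
    - [[-0.6, 0.005, 0.003, -0.2, 0], [-0.6, 0, 0, -0.2, 0], [-0.6, 0, 0, -0.2, 0], [-0.6, 0, 0, -0.095, 0], [0.3, 0, 0, 0, 0], [0.3, 0, 0, 0, 0], [0.3, 0, 0, 0, 0], [0.3, 0, 0, 0, 0], [0.3, 0, 0, 0, 0], [0.3, 0, 0, 0, 0], [0.3, 0, 0, 0, 0.042], [0.3, 0, 0, 0, 0.042]]
  force: 25

```text
t: 13.7
eef_pos: [0.4196, 0.2448, 0.1048]
ee_rot: [3.141, 0.003, -2.381]
force: [-6.0, 3.7, 9.1]
width: 0.0394
gripper_force: 25.0
```

Request:
apply_moves:
  commands:
    - [[0.3, 0, 0, 0, 0.042], [0.3, 0, 0, 0, 0.042], [0.3, 0, 0, 0, 0.042], [0.3, 0, 0, 0, 0.042], [0.3, 0, 0, 0, 0.042], [0.3, 0, 0, 0, 0.042], [0.3, 0, 0, 0, 0], [-0.6, 0, 0, 0, 0], [-0.6, 0, 0, 0, 0], [-0.6, 0, 0, 0.05, 0], [-0.6, 0, 0, 0.2, 0], [-0.6, 0, 0, 0.2, 0]]

```text
t: 14.9
eef_pos: [0.419, 0.2429, 0.1947]
ee_rot: [3.14, -0.002, -1.594]
force: [0.4, 0.5, -0.2]
width: 0.0685
gripper_force: 0.0
```

Request:
apply_moves:
  commands:
    - [[-0.6, 0, -0.05, 0.2, -0.044], [-0.14, 0.035, -0.2, 0.04, -0.044], [-0.14, 0.035, -0.2, 0, -0.044], [-0.14, 0.035, -0.2, 0, -0.044], [-0.14, 0.035, -0.2, 0, -0.044], [-0.14, 0.035, -0.2, 0, -0.044], [-0.14, 0.035, -0.2, 0, -0.044], [-0.14, 0.035, -0.11, 0, -0.044], [-0.14, 0, 0, 0, -0.044], [-0.14, 0, 0, 0, -0.044], [-0.14, 0, 0, 0, -0.044], [-0.14, 0, 0, 0, 0]]

```text
t: 16.1
eef_pos: [0.4682, -0.0288, 0.2421]
ee_rot: [-3.142, 0.0, -3.117]
force: [-1.1, -0.3, -0.7]
width: 0.0499
gripper_force: 0.0
```

```bash
cat > look.py <<'E'
from h import *
import sys
s=arm.get_state();print(s['eef_pos'],s['ee_rot'][2],s['width'],s['force'],s['t'])
d=grab('top');w=grab('wrist')
a=cv2.resize(d['image'][145:235,220:345],None,fx=3,fy=3,interpolation=cv2.INTER_CUBIC)
b=w['image'][120:290,200:500]
b=cv2.resize(b,None,fx=1.4,fy=1.4)
o=np.zeros((270,800,3),np.uint8);o[:270,:375]=a;o[:238,375:795]=b;cv2.imwrite('pics/'+sys.argv[1]+'.png',o)
E
python3 look.py l1
```

```text
[ 0.46816054 -0.02881105  0.24214388] -3.117328882856539 0.04989187561726634 [-1.0797094  -0.28447071 -0.67132827] 16.1
```

View pics/l1.png

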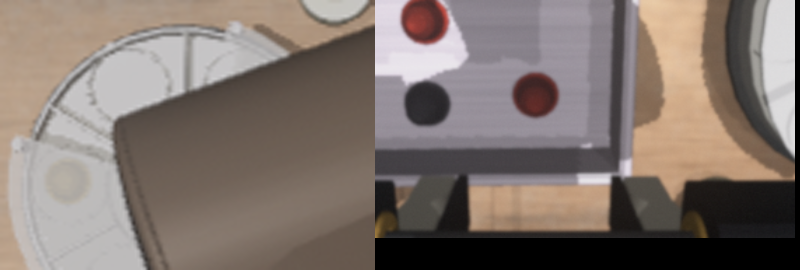

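The yellow capsule is now under the cover at (68,183), and an empty bay is at the opening. The red capsule shows at wrist crop (536,94), the black one at (427,103) and the other red at (425,20). I have few views left, so I'll check by colour from here on.

```bash
cat > pods.py <<'E'
from h import *
def blobs(d,box,z,thr=90):
    im=d['image'];hsv=cv2.cvtColor(im,cv2.COLOR_BGR2HSV)
    m=(((hsv[...,1]>110)&((hsv[...,0]<30)|(hsv[...,0]>170)))|(hsv[...,2]<70)).astype(np.uint8)
    n,l,st,c=cv2.connectedComponentsWithStats(m)
    out=[]
    for i in range(1,n):
        if st[i,4]<60: continue
        p=world(d,*c[i],z)
        if box[0]<p[0]<box[1] and box[2]<p[1]<box[3]: out.append((p[:2].round(4),st[i,4],c[i].round(0),im[int(c[i][1]),int(c[i][0])]))
    return out
PAN=(.39,.53,-.165,.02)
if __name__=='__main__':
    s=arm.get_state();print(s['eef_pos'],s['ee_rot'][2],s['width'],s['t'])
    for n in('wrist','top'):
        print(n)
        for b in blobs(grab(n),PAN,.003 if n=='wrist' else .012): print(b)
E
python3 pods.py; python3 -c "
from h import *
d=grab('wrist');print(world(d,315,187,.003),world(d,237,193.5,.003))"
```

```text
[ 0.46825556 -0.02852975  0.2420187 ] -3.110629713203518 0.04998685593761409 16.2
wrist
(array([ 0.4244, -0.1176]), np.int32(725), array([235., 133.]), array([ 55,  61, 134], dtype=uint8))
(array([ 0.481 , -0.0307]), np.int32(692), array([314., 187.]), array([40, 43, 85], dtype=uint8))
(array([ 0.4913, -0.1179]), np.int32(751), array([236., 194.]), array([46, 42, 45], dtype=uint8))
top
[ 0.48071808 -0.02975299  0.003     ] [ 0.49085423 -0.11704072  0.003     ]
```

Request:
apply_moves:
  commands:
    - [[-0.14, 0.054, -0.01, -0.1, -0.008], [-0.14, 0, 0, -0.2, 0], [-0.14, 0, 0, -0.2, 0], [-0.14, 0, 0, -0.2, 0], [-0.14, 0, 0, -0.2, 0], [-0.14, 0, 0, -0.1, 0], [-0.14, 0, 0, -0.07, 0], [0.4, 0, 0, 0, 0], [0.4, 0, 0, 0, 0], [0.4, 0, 0, 0, 0], [0.4, 0, 0, 0, 0], [0.4, 0, 0, 0, 0]]
  force: 20

```text
t: 17.55
eef_pos: [0.4792, -0.0302, 0.0278]
ee_rot: [3.141, 0.001, -3.139]
force: [-0.8, 0.1, -0.6]
width: 0.0331
gripper_force: 19.1
```

Request:
apply_moves:
  commands:
    - [[0.4, 0, 0, 0, 0], [0.4, 0, 0, 0.1, 0], [0.4, 0, 0, 0.2, 0], [0.4, 0, 0, 0.2, 0], [0.4, 0, 0, 0.2, 0], [0.4, 0.012, 0.197, 0, 0.039], [0.4, 0.012, 0.197, 0, 0.039], [0.4, 0.012, 0.197, 0, 0.039], [0.4, 0.012, 0.197, 0, 0.039], [0.4, 0, 0, 0, 0]]

```text
t: 18.55
eef_pos: [0.4893, 0.1309, 0.1679]
ee_rot: [3.142, 0.002, -2.642]
force: [-0.6, -0.1, -0.4]
width: 0.0331
gripper_force: 19.1
```

Request:
apply_moves:
  commands:
    - [[0.4, 0.011, 0.192, 0, 0], [0.4, 0.011, 0.192, 0, 0], [0.4, 0.011, 0.192, 0, 0], [0.4, 0.011, 0.192, 0, 0], [0.4, 0, 0, 0, 0], [0.4, 0, 0, -0.2, 0], [0.4, 0, 0, -0.2, 0], [0.4, 0, 0, -0.1, 0], [0.4, 0, 0, 0, 0]]

```text
t: 19.45
eef_pos: [0.4957, 0.2787, 0.0645]
ee_rot: [-3.14, -0.006, -2.651]
force: [1.0, -0.7, 0.8]
width: 0.0333
gripper_force: 19.1
```

Request:
apply_moves:
  commands:
    - [[0.4, 0.005, 0.012, -0.04, 0], [0.4, 0, 0, -0.035, 0], [0.4, 0, 0, 0, 0], [0.4, 0, 0, 0, 0]]

```text
t: 19.85
eef_pos: [0.4987, 0.2835, 0.0532]
ee_rot: [3.141, 0.001, -2.649]
force: [-0.7, -0.5, -0.2]
width: 0.0333
gripper_force: 19.1
```

Request:
apply_moves:
  commands:
    - [[0.4, 0, 0, -0.016, 0], [0.4, 0, 0, 0, 0], [0.3, 0, 0, 0, 0], [0.1, 0, 0, 0, 0], [0.04, 0, 0, 0, 0], [0.04, 0, 0, 0, 0], [0.04, 0, 0, 0, 0], [0.04, 0, 0, 0.05, 0], [0.04, 0, 0, 0.1, 0], [-0.14, 0, 0, 0.2, 0], [-0.14, 0, 0, 0.2, 0], [-0.6, 0, 0, 0.2, 0]]

```text
t: 21.05
eef_pos: [0.4983, 0.2831, 0.2018]
ee_rot: [-3.142, 0.0, -2.649]
force: [0.2, 1.2, 0.5]
width: 0.0539
gripper_force: 0.0
```

Request:
apply_moves:
  commands:
    - [[-0.6, -0.1, -0.052, 0.2, 0], [-0.6, -0.1, -0.052, 0, 0], [-0.6, -0.1, -0.052, 0, 0], [-0.6, -0.1, -0.052, 0, 0], [-0.6, 0, 0, 0, 0]]

```text
t: 21.55
eef_pos: [0.4166, 0.2404, 0.2406]
ee_rot: [3.14, 0.001, -2.649]
force: [0.8, -0.7, 0.3]
width: 0.0702
gripper_force: 0.0
```

```bash
cat > bay.py <<'E'
from pods import *
s=arm.get_state();print(s['eef_pos'],s['ee_rot'][2],s['width'],s['t'])
d=grab('wrist')
for b in blobs(d,(.45,.55,.24,.33),.018): print(b)
print('pan top',[ (b[0],b[1]) for b in blobs(grab('top'),PAN,.012)])
E
python3 bay.py
```

```text
[0.41661752 0.24037772 0.24063569] -2.649213633419397 0.0701929957927631 21.55
(array([0.5017, 0.2862]), np.int32(695), array([316., 262.]), array([36, 38, 76], dtype=uint8))
pan top [(array([ 0.4916, -0.1154]), np.int32(127)), (array([ 0.4267, -0.1144]), np.int32(158))]
```

Request:
apply_moves:
  commands:
    - [[-0.6, 0.006, 0.01, -0.2, 0], [-0.6, 0, 0, -0.2, 0], [-0.6, 0, 0, -0.2, 0], [-0.6, 0, 0, -0.08, 0], [0.3, 0, 0, 0, 0], [0.3, 0, 0, 0, 0], [0.3, 0, 0, 0, 0], [0.3, 0, 0, 0, 0], [0.3, 0, 0, 0, 0], [0.3, 0, 0, 0, 0], [0.3, 0, 0, 0, 0.042], [0.3, 0, 0, 0, 0.042]]
  force: 25

```text
t: 22.85
eef_pos: [0.4198, 0.2449, 0.1045]
ee_rot: [3.14, 0.003, -2.381]
force: [-7.6, 5.4, 10.4]
width: 0.0396
gripper_force: 25.0
```

Request:
apply_moves:
  commands:
    - [[0.3, 0, 0, 0, 0.042], [0.3, 0, 0, 0, 0.042], [0.3, 0, 0, 0, 0.042], [0.3, 0, 0, 0, 0.042], [0.3, 0, 0, 0, 0.042], [0.3, 0, 0, 0, 0.042], [0.3, 0, 0, 0, 0], [-0.6, 0, 0, 0, 0], [-0.6, 0, 0, 0, 0], [-0.6, 0, 0, 0.05, 0], [-0.6, 0, 0, 0.2, 0], [-0.6, 0, 0, 0.2, 0]]

```text
t: 24.05
eef_pos: [0.4194, 0.2428, 0.1945]
ee_rot: [3.14, -0.002, -1.594]
force: [0.9, -0.3, 0.4]
width: 0.0689
gripper_force: 0.0
```

Request:
apply_moves:
  commands:
    - [[-0.6, 0, -0.05, 0.2, -0.044], [-0.14, 0.01, -0.2, 0.04, -0.044], [-0.14, 0, -0.2, 0, -0.044], [-0.14, 0, -0.2, 0, -0.044], [-0.14, 0, -0.2, 0, -0.044], [-0.14, 0, -0.2, 0, -0.044], [-0.14, 0, -0.2, 0, -0.044], [-0.14, 0, -0.2, 0, -0.044], [-0.14, 0, -0.2, 0, -0.044], [-0.14, 0, -0.13, 0, -0.044], [-0.14, 0, 0, 0, -0.044], [-0.14, 0, 0, 0, -0.006]]

```text
t: 25.25
eef_pos: [0.4214, -0.1135, 0.2419]
ee_rot: [-3.141, 0.0, -3.139]
force: [-0.1, -0.4, 0.3]
width: 0.0497
gripper_force: 0.0
```

```bash
python3 pods.py
python3 - <<'E'
from pods import *
d=grab('top');print(blobs(d,(.33,.55,.2,.36),.046))
E
```

```text
[ 0.42135421 -0.11347575  0.24186292] -3.1385784247687805 0.04973306380786172 25.25
wrist
(array([ 0.4248, -0.1169]), np.int32(705), array([314., 179.]), array([42, 47, 92], dtype=uint8))
(array([ 0.492 , -0.1173]), np.int32(685), array([313., 236.]), array([41, 39, 41], dtype=uint8))
top
[]
```

Request:
apply_moves:
  commands:
    - [[-0.05, 0.008, -0.012, -0.1, 0], [-0.05, 0, 0, -0.2, 0], [-0.05, 0, 0, -0.2, 0], [-0.05, 0, 0, -0.2, 0], [-0.05, 0, 0, -0.2, 0], [-0.05, 0, 0, -0.1, 0], [-0.05, 0, 0, -0.07, 0], [0.4, 0, 0, 0, 0], [0.4, 0, 0, 0, 0], [0.4, 0, 0, 0, 0], [0.4, 0, 0, 0, 0], [0.4, 0, 0, 0, 0]]
  force: 20

```text
t: 26.6
eef_pos: [0.4234, -0.1146, 0.0277]
ee_rot: [3.141, 0.001, -3.133]
force: [-0.5, -0.7, 0.1]
width: 0.0335
gripper_force: 18.8
```

Request:
apply_moves:
  commands:
    - [[0.4, 0, 0, 0, 0], [0.4, 0, 0, 0.1, 0], [0.4, 0, 0, 0.2, 0], [0.4, 0, 0, 0.2, 0], [0.4, 0, 0, 0.2, 0], [0.4, 0.036, 0.197, 0, 0], [0.4, 0.036, 0.197, 0, 0.039], [0.4, 0.036, 0.197, 0, 0.039], [0.4, 0.036, 0.197, 0, 0.039], [0.4, 0.036, 0.197, 0, 0.039], [0.4, 0.036, 0.197, 0, 0], [0.4, 0, 0, 0, 0]]

```text
t: 27.8
eef_pos: [0.4676, 0.1254, 0.1676]
ee_rot: [-3.142, 0.002, -2.64]
force: [-0.3, 0.3, 1.0]
width: 0.0335
gripper_force: 18.8
```

Request:
apply_moves:
  commands:
    - [[0.4, 0.035, 0.195, 0, 0], [0.4, 0.035, 0.195, 0, 0], [0.4, 0.035, 0.195, 0, 0], [0.4, 0.035, 0.195, 0, 0], [0.4, 0, 0, 0, 0], [0.4, 0, 0, -0.2, 0], [0.4, 0, 0, -0.2, 0], [0.4, 0, 0, -0.14, 0], [0.4, 0, 0, 0, 0], [0.4, 0, 0, 0, 0]]

```text
t: 28.8
eef_pos: [0.4946, 0.2772, 0.0598]
ee_rot: [-3.141, -0.001, -2.643]
force: [0.8, 0.1, -0.0]
width: 0.0331
gripper_force: 18.8
```

Request:
apply_moves:
  commands:
    - [[0.4, 0.01, 0.03, -0.02, 0], [0.4, 0, 0, -0.027, 0], [0.4, 0, 0, 0, 0], [0.4, 0, 0, 0, 0]]

```text
t: 29.2
eef_pos: [0.4965, 0.2838, 0.0504]
ee_rot: [3.141, 0.001, -2.643]
force: [-0.7, 0.8, -0.1]
width: 0.0334
gripper_force: 18.8
```

Request:
apply_moves:
  commands:
    - [[0.3, 0, 0, 0, 0], [0.1, 0, 0, 0, 0], [0.04, 0, 0, 0, 0], [0.04, 0, 0, 0, 0], [0.04, 0, 0, 0, 0], [0.04, 0, 0, 0.05, 0], [0.04, 0, 0, 0.1, 0], [-0.14, 0, 0, 0.2, 0], [-0.14, 0, 0, 0.2, 0], [-0.6, 0, 0, 0.2, 0], [-0.6, -0.1, -0.052, 0.2, 0]]

```text
t: 30.3
eef_pos: [0.4775, 0.2738, 0.2422]
ee_rot: [-3.141, 0.001, -2.643]
force: [-0.5, 0.3, 0.1]
width: 0.0607
gripper_force: 0.0
```

Request:
apply_moves:
  commands:
    - [[-0.6, -0.1, -0.052, 0, 0], [-0.6, -0.1, -0.052, 0, 0], [-0.6, -0.095, -0.052, 0, 0], [-0.6, 0, 0, 0, 0], [-0.6, 0, 0, 0, 0]]

```text
t: 30.8
eef_pos: [0.4174, 0.2422, 0.2411]
ee_rot: [3.141, 0.002, -2.643]
force: [0.4, 0.3, -0.1]
width: 0.0702
gripper_force: 0.0
```

```bash
python3 bay.py
```

```text
[0.41744404 0.24216706 0.24111042] -2.6426047296105053 0.07024929431935535 30.8
(array([0.4991, 0.2867]), np.int32(686), array([316., 259.]), array([36, 40, 78], dtype=uint8))
pan top [(array([ 0.4916, -0.1155]), np.int32(127))]
```

Request:
apply_moves:
  commands:
    - [[-0.6, 0.004, 0.002, -0.2, 0], [-0.6, 0, 0, -0.2, 0], [-0.6, 0, 0, -0.2, 0], [-0.6, 0, 0, -0.08, 0], [0.3, 0, 0, 0, 0], [0.3, 0, 0, 0, 0], [0.3, 0, 0, 0, 0], [0.3, 0, 0, 0, 0], [0.3, 0, 0, 0, 0], [0.3, 0, 0, 0, 0], [0.3, 0, 0, 0, 0.042], [0.3, 0, 0, 0, 0.042]]
  force: 25

```text
t: 32.1
eef_pos: [0.4185, 0.2437, 0.1051]
ee_rot: [3.141, 0.003, -2.374]
force: [-5.9, 5.0, 8.0]
width: 0.0396
gripper_force: 25.0
```

Request:
apply_moves:
  commands:
    - [[0.3, 0, 0, 0, 0.042], [0.3, 0, 0, 0, 0.042], [0.3, 0, 0, 0, 0.042], [0.3, 0, 0, 0, 0.042], [0.3, 0, 0, 0, 0.042], [0.3, 0, 0, 0, 0.042], [0.3, 0, 0, 0, 0], [-0.6, 0, 0, 0, 0], [-0.6, 0, 0, 0, 0], [-0.6, 0, 0, 0.05, 0], [-0.6, 0, 0, 0.2, 0], [-0.6, 0, 0, 0.2, 0]]

```text
t: 33.3
eef_pos: [0.418, 0.2415, 0.195]
ee_rot: [3.14, -0.002, -1.588]
force: [1.0, 0.5, 0.7]
width: 0.0691
gripper_force: 0.0
```

Request:
apply_moves:
  commands:
    - [[-0.6, 0, -0.05, 0.2, -0.044], [-0.14, 0.04, -0.2, 0.04, -0.044], [-0.14, 0.04, -0.2, 0, -0.044], [-0.14, 0.04, -0.2, 0, -0.044], [-0.14, 0.04, -0.2, 0, -0.044], [-0.14, 0.04, -0.2, 0, -0.044], [-0.14, 0.04, -0.2, 0, -0.044], [-0.14, 0.04, -0.2, 0, -0.044], [-0.14, 0.04, -0.2, 0, -0.044], [-0.14, 0.03, -0.13, 0, -0.044], [-0.14, 0, 0, 0, -0.044], [-0.14, 0, 0, 0, -0.006]]

```text
t: 34.5
eef_pos: [0.4879, -0.1148, 0.2423]
ee_rot: [-3.141, -0.0, -3.132]
force: [-0.5, 0.4, -0.5]
width: 0.05
gripper_force: 0.0
```

```bash
python3 pods.py
python3 - <<'E'
from h import *
w=grab('wrist');t=grab('top')
o=np.zeros((540,800,3),np.uint8);a=cv2.resize(t['image'][145:265,215:345],None,fx=3,fy=3);b=cv2.resize(w['image'][100:300,160:480],(400,250))
o[:360,:390]=a;o[:250,395:795]=b;cv2.imwrite('pics/c13.png',o)
print(w['image'][242,316])
E
```

```text
[ 0.48792717 -0.1147911   0.24227018] -3.1321373956831002 0.049967621027514515 34.5
wrist
(array([ 0.4908, -0.1172]), np.int32(739), array([314., 179.]), array([49, 46, 47], dtype=uint8))
top
[ 85 104 130]
```

Request:
apply_moves:
  commands:
    - [[-0.05, 0.007, -0.007, -0.1, 0], [-0.05, 0, 0, -0.2, 0], [-0.05, 0, 0, -0.2, 0], [-0.05, 0, 0, -0.2, 0], [-0.05, 0, 0, -0.2, 0], [-0.05, 0, 0, -0.1, 0], [-0.05, 0, 0, -0.07, 0], [0.4, 0, 0, 0, 0], [0.4, 0, 0, 0, 0], [0.4, 0, 0, 0, 0], [0.4, 0, 0, 0, 0], [0.4, 0, 0, 0, 0]]
  force: 20

```text
t: 35.9
eef_pos: [0.49, -0.1148, 0.0285]
ee_rot: [3.141, 0.001, -3.127]
force: [0.4, -0.2, 0.7]
width: 0.0327
gripper_force: 18.7
```

Request:
apply_moves:
  commands:
    - [[0.4, 0, 0, 0, 0], [0.4, 0, 0, 0.1, 0], [0.4, 0, 0, 0.2, 0], [0.4, 0, 0, 0.2, 0], [0.4, 0, 0, 0.2, 0], [0.4, 0.004, 0.197, 0, 0], [0.4, 0.004, 0.197, 0, 0.039], [0.4, 0.004, 0.197, 0, 0.039], [0.4, 0.004, 0.197, 0, 0.039], [0.4, 0.004, 0.197, 0, 0.039], [0.4, 0.004, 0.197, 0, 0], [0.4, 0, 0, 0, 0]]

```text
t: 37.1
eef_pos: [0.4949, 0.1252, 0.1683]
ee_rot: [3.141, 0.001, -2.633]
force: [0.1, 0.2, -0.3]
width: 0.033
gripper_force: 18.7
```

Request:
apply_moves:
  commands:
    - [[0.4, 0.003, 0.199, 0, -0.004], [0.4, 0.003, 0.199, 0, 0], [0.4, 0.003, 0.199, 0, 0], [0.4, 0.003, 0.199, 0, 0], [0.4, 0, 0, 0, 0], [0.4, 0, 0, -0.2, 0], [0.4, 0, 0, -0.2, 0], [0.4, 0, 0, -0.14, 0], [0.4, 0, 0, 0, 0], [0.4, 0, 0, 0, 0]]

```text
t: 38.1
eef_pos: [0.4971, 0.2802, 0.0604]
ee_rot: [-3.141, -0.001, -2.65]
force: [0.6, 0.5, 0.5]
width: 0.0327
gripper_force: 18.7
```

View pics/c13.png

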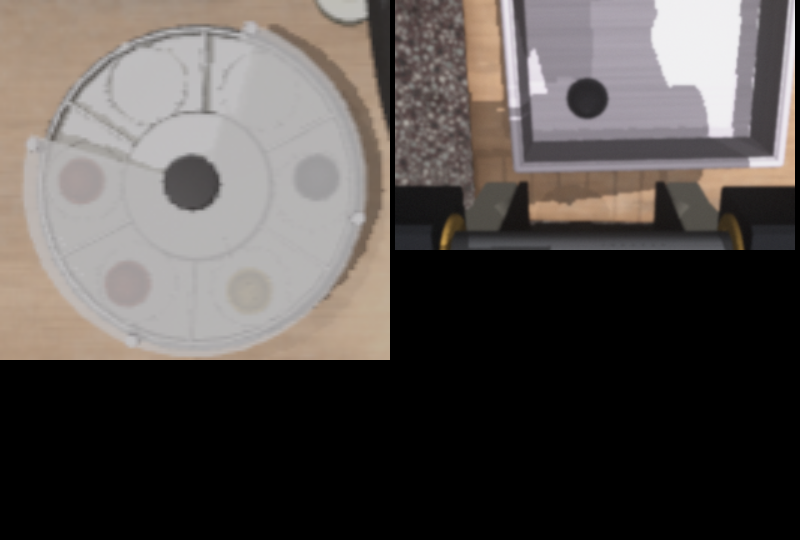

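Before this capsule was lifted, the top view showed four capsules in separate bays: (82,180), (128,284), (249,291) and (317,177). The bay at the opening, (148,85), was empty. I'll place the last one there.

Request:
apply_moves:
  commands:
    - [[0.4, 0, 0.015, -0.02, 0], [0.4, 0, 0, -0.03, 0], [0.4, 0, 0, 0, 0], [0.4, 0, 0, 0, 0]]

```text
t: 38.5
eef_pos: [0.4969, 0.2838, 0.0504]
ee_rot: [3.141, 0.001, -2.649]
force: [0.5, -0.6, 0.0]
width: 0.033
gripper_force: 18.7
```

Request:
apply_moves:
  commands:
    - [[0.3, 0, 0, 0, 0], [0.1, 0, 0, 0, 0], [0.04, 0, 0, 0, 0], [0.04, 0, 0, 0, 0], [0.04, 0, 0, 0, 0], [0.04, 0, 0, 0.05, 0], [0.04, 0, 0, 0.1, 0], [-0.14, 0, 0, 0.2, 0], [-0.14, 0, 0, 0.2, 0], [-0.6, 0, 0, 0.2, 0], [-0.6, -0.1, -0.052, 0.2, 0]]

```text
t: 39.6
eef_pos: [0.4779, 0.2738, 0.2422]
ee_rot: [-3.141, 0.001, -2.65]
force: [0.2, 0.8, 0.7]
width: 0.0605
gripper_force: 0.0
```

Request:
apply_moves:
  commands:
    - [[-0.6, -0.1, -0.052, 0, 0], [-0.6, -0.1, -0.052, 0, 0], [-0.6, -0.097, -0.052, 0, 0], [-0.6, 0, 0, 0, 0], [-0.6, 0, 0, 0, 0]]

```text
t: 40.1
eef_pos: [0.4175, 0.2422, 0.2411]
ee_rot: [3.141, 0.002, -2.649]
force: [0.0, 0.2, 0.3]
width: 0.0702
gripper_force: 0.0
```

```bash
python3 bay.py
```

```text
[0.41745508 0.24215482 0.24110218] -2.648877394813196 0.07018144566084736 40.1
(array([0.4994, 0.2864]), np.int32(710), array([316., 259.]), array([41, 41, 40], dtype=uint8))
pan top []
```

The last capsule is seated. One final turn brings the empty bay round, then the arm moves clear.

Request:
apply_moves:
  commands:
    - [[-0.6, 0.004, 0.002, -0.2, 0], [-0.6, 0, 0, -0.2, 0], [-0.6, 0, 0, -0.2, 0], [-0.6, 0, 0, -0.08, 0], [0.3, 0, 0, 0, 0], [0.3, 0, 0, 0, 0], [0.3, 0, 0, 0, 0], [0.3, 0, 0, 0, 0], [0.3, 0, 0, 0, 0], [0.3, 0, 0, 0, 0], [0.3, 0, 0, 0, 0.042], [0.3, 0, 0, 0, 0.042]]
  force: 25

```text
t: 41.4
eef_pos: [0.4185, 0.2437, 0.1051]
ee_rot: [3.141, 0.003, -2.381]
force: [-7.2, 5.4, 7.1]
width: 0.0395
gripper_force: 25.0
```

Request:
apply_moves:
  commands:
    - [[0.3, 0, 0, 0, 0.042], [0.3, 0, 0, 0, 0.042], [0.3, 0, 0, 0, 0.042], [0.3, 0, 0, 0, 0.042], [0.3, 0, 0, 0, 0.042], [0.3, 0, 0, 0, 0.042], [0.3, 0, 0, 0, 0], [-0.6, 0, 0, 0, 0], [-0.6, 0, 0, 0, 0], [-0.6, 0, 0, 0.05, 0], [-0.6, 0, 0, 0.2, 0], [-0.6, 0, 0, 0.2, 0]]

```text
t: 42.6
eef_pos: [0.418, 0.2415, 0.1951]
ee_rot: [3.14, -0.002, -1.594]
force: [0.7, 0.7, -0.0]
width: 0.0692
gripper_force: 0.0
```

Request:
apply_moves:
  commands:
    - [[-0.6, 0, -0.05, 0.2, 0], [-0.6, 0.04, -0.2, 0.04, 0], [-0.6, 0.04, -0.2, 0, 0], [-0.6, 0.04, -0.2, 0, 0], [-0.6, 0.04, -0.2, 0, 0], [-0.6, 0.04, -0.2, 0, 0], [-0.6, 0.04, -0.2, 0, 0], [-0.6, 0.04, -0.2, 0, 0], [-0.6, 0.04, -0.2, 0, 0], [-0.6, 0.03, -0.13, 0, 0], [-0.6, 0, 0, 0, 0], [-0.6, 0, 0, 0, 0]]

```text
t: 43.8
eef_pos: [0.4879, -0.1145, 0.2422]
ee_rot: [3.141, -0.0, -1.596]
force: [-0.3, 0.1, 0.0]
width: 0.07
gripper_force: 0.0
```

Run:
```python
from h import *
s=arm.get_state();print(s['eef_pos'],s['t'])
t=grab('top');cv2.imwrite('pics/c14.png',cv2.resize(t['image'][110:310,30:430],None,fx=2,fy=2,interpolation=cv2.INTER_CUBIC))
```

```text
[ 0.4879045  -0.11447735  0.2422062 ] 43.8
```

View pics/c14.png

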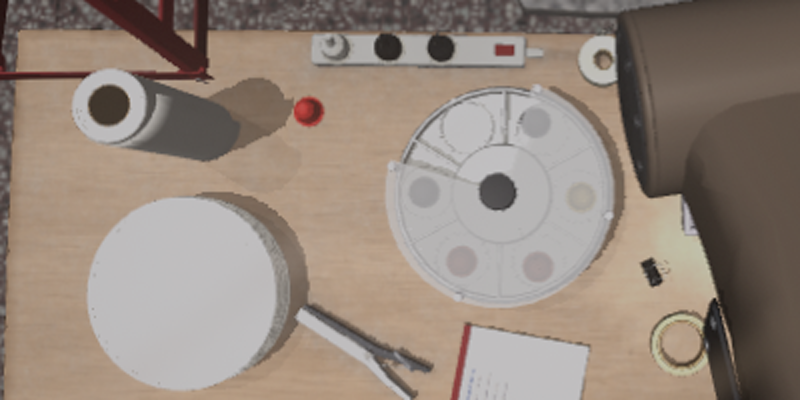

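The top view shows five capsules in separate bays under the cover and an empty bay at the opening, (467,127). The visible bystanders haven't moved, including the red look-alike at (308,110).

```bash
python3 -c "
from station import arm
print(arm.job_done())"
```

```text
the job is handed in; nothing more can be done
None
```

I moved all four pan capsules into their own bays under the cover, where the fifth already stood. An empty bay is clicked in at the opening, the other things in the final picture are where they were, and the job is handed in.

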